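# Restock the carton rack with full spares

### The arm

A 6-joint arm with a two-finger parallel gripper is mounted at the origin on a cart in front of the work surface, level with it; the furniture and walls round the work are solid. World frame = base frame: x ahead of the robot, y to its left, z up, the work surface at z = 0. Lengths are in m, angles in rad, forces in N, time in s.
With the tool pointing down it reaches from about 0.225 to 0.875 m from the base axis. Payload 3.4 kg.
Tool frame: the origin (TCP) lies on the centre line of the jaws, within the pads' length; the fingertips stand 22 mm ahead of it and the grasp point (between the pads) lies 3 mm ahead of it; z points along the fingers, y is the line along which they close (so a half turn about z gives the same grasp; the last joint's range is limited). The gripper opens to 85 mm and grips with 20 to 120 N. Pads are 22 mm wide; open, the fingers measure 114 mm over their backs; the gripper's body (76 mm by 85 mm) begins 54 mm behind the grasp point. The pads swing forward as they close: fully open they stand 13 mm farther back than shut.
Start: joints at [-1.423, 0.276, 1.505, -0, 1.361, -0.121], TCP at [0.153, -0.554, 0.253] pointing down, gripper open.
Joint ranges: [-2.89, 2.89], [-0.75, 2.08], [0.22, 2.7], [-1.18, 4.32], [0.11, 2.71], [-2.7, 2.7]. Speed limits (rad/s): [2.57, 2.57, 3.14, 3.14, 3.14, 3.14].

### API

Orientations are given as a unit quaternion [w, x, y, z].
In Python, from rig import manip, cams, workorder gives the robot as it stands (manip), with the cameras (cams) and the job (workorder).
- The arm moves only by the shell command python3 steer.py 'ROWS' [OPENING] [FORCE]. ROWS is a JSON list of rows, 1 to 5 of them, each an object with the fields xyz (a list: dx, dy, dz in parts of the range, where 1.0 means 0.25 m), spin (a turn about the tool's z in parts of the range, where 1.0 means pi rad); a field left out counts as zero; each row shifts and turns the commanded pose from where the row before left it, along the tool's axes as they then stand; what a row does not reach is not made up. A row lasts 1/12 s, in which the tool goes at most 0.0417 m and 0.125 rad, less where a joint would pass 70% of its speed; a pose out of reach is approached as far as the arm can. OPENING is the finger opening in m, set as the command begins (- or left out keeps the last). The fingers move at their own pace and stop on an object; FORCE is the grip in N (left out, the last holds). Time passes only in rows, so rows that do not move let the fingers close. It prints the time, the measured TCP pose, the force, the opening and the grip force at its end. No shift or turn number may pass 1 either way. Input that does not fit is refused with a message, and nothing moves.
- manip.get_state(): the state, without advancing time (a new reading comes with each control period).
- cams.get_image(name): name is "scene" or "top" or "wrist"; returns a dict with "img" (384x512x3 uint8, red, green, blue), "camera_matrix" (3x3 intrinsics, pixels), "T" (4x4, takes a point from camera to world coordinates); the wrist camera has in their place "hand_eye" (4x4, takes a point from camera to tool coordinates, whose origin is the TCP and whose axes are the flange's). Camera axes: x right, y down, z forward; pixel columns grow to the right and rows downward; lengths in m; the calibration is good to about 2 mm. A picture is of the moment at which its call begins: read the wrist's pose just before it. There is no depth.
- workorder.sign_off(): hands the job in; it is judged then, once.
The state is a dict: "clock": time; "qpos": joint angles; "qd": joint speeds; "effort": joint torques, N m; "position": TCP position; "ee_rot": TCP orientation; "contact_force": force on the tool from outside, world axes, zero at the start; "moment": the same for the moment, N m; "width": finger opening in m; "gripper_force": force on a finger pad.
Only numpy, scipy, OpenCV 4.12 (cv2) and the standard library are available. Lean on these libraries where they do the work, as an engineer would, in place of code of your own. Each camera call takes 0.05 s, during which the arm holds its last target. There are 200 camera calls.

### The job

Two of the five pockets of the carton rack are empty, and three spare cartons stand in front of it. One spare is only an empty box, which looks the same but feels much lighter when lifted: stand one full spare upright on the floor of each empty pocket and leave the light one standing upright on the bench, outside the rack. Leave the cartons already in the rack, the beaker, the vial and the syringe where they are.

Things in the scene. Friction and masses are not known exactly. Their poses are not given: they have to be found in the camera images.
- rack: Grey plastic rack fixed to the bench, 52 (x) by 328 mm (y): one row of five open-topped pockets along y, each 46 (x) by 62 mm (y) inside, 65 mm apart. Origin: centre of its underside. Floor 5 mm thick, walls 3 mm; front (-x) wall 35 mm high, rear wall 57; dividers 35 mm high in front, 55 in the rear half. Three pockets hold a carton, two are empty; which ones varies.
- pocket_1 (a point): Centre of the floor of rack pocket 1 (5 mm above the bench), 1 counted from the -y end of the rack; axes as the rack's. It says nothing about whether the pocket is filled.
- pocket_2 (a point): Centre of the floor of rack pocket 2 (5 mm above the bench), 2 counted from the -y end of the rack; axes as the rack's. It says nothing about whether the pocket is filled.
- pocket_3 (a point): Centre of the floor of rack pocket 3 (5 mm above the bench), 3 counted from the -y end of the rack; axes as the rack's. It says nothing about whether the pocket is filled.
- pocket_4 (a point): Centre of the floor of rack pocket 4 (5 mm above the bench), 4 counted from the -y end of the rack; axes as the rack's. It says nothing about whether the pocket is filled.
- pocket_5 (a point): Centre of the floor of rack pocket 5 (5 mm above the bench), 5 counted from the -y end of the rack; axes as the rack's. It says nothing about whether the pocket is filled.
- stocked_1: Plain grey upright carton already standing in a rack pocket when the job starts, full (about 350 g), 34 x 52 x 122 mm (x, y, z); origin at the centre of its underside, z up along its length. 
- stocked_2: Plain grey upright carton already standing in a rack pocket when the job starts, full (about 350 g), 34 x 52 x 122 mm (x, y, z); origin at the centre of its underside, z up along its length. 
- stocked_3: Plain grey upright carton already standing in a rack pocket when the job starts, full (about 350 g), 34 x 52 x 122 mm (x, y, z); origin at the centre of its underside, z up along its length. 
- spare_1: Plain grey spare carton standing upright on the bench in front of the rack, turned at some angle, 34 x 52 x 122 mm (x, y, z); origin at the centre of its underside, z up along its length. One of the three spares is an empty box of about 80 g, the other two are full and weigh about 350 g (both give or take 15 %); they look alike.
- spare_2: Plain grey spare carton standing upright on the bench in front of the rack, turned at some angle, 34 x 52 x 122 mm (x, y, z); origin at the centre of its underside, z up along its length. One of the three spares is an empty box of about 80 g, the other two are full and weigh about 350 g (both give or take 15 %); they look alike.
- spare_3: Plain grey spare carton standing upright on the bench in front of the rack, turned at some angle, 34 x 52 x 122 mm (x, y, z); origin at the centre of its underside, z up along its length. One of the three spares is an empty box of about 80 g, the other two are full and weigh about 350 g (both give or take 15 %); they look alike.
- beaker: Bystander: small clear beaker, 45 mm across, 57 mm high, upright at the left (+y) end of the rack; origin at the centre of its underside.
- vial: Bystander: small vial, 27 mm across, 52 mm high, upright between the spares and the bench's front edge; origin at the centre of its underside.
- syringe: Bystander: plastic syringe, 22 x 92 x 16 mm, lying near the bench's front edge; origin at the centre of its underside.

How it is judged:
By the outcome, as a careful person would: the job done as asked, in the order asked, and still so for the second after the job is handed in, with the robot touching nothing.
It also fails if it takes over 67 s, if anything falls off the work surface, if the arm or the gripper's body presses on something with over 40 N, if the wrist force passes 120 N, or if a joint passes its speed limit or range.

## Working session

There is one attempt and no reset: what is moved stays moved. The work goes in short steps, Python scripts to look and compute and a shell command to move; the robot and the scene stay as the last step left them, time stands still between calls to the robot, and variables do not carry over. Pictures are saved under pics/ and viewed, at most 10 in all, crops included, and the job is handed in when it is done.

```bash
ls; mkdir -p pics; python3 - <<'E'
from rig import manip, cams, workorder
import cv2
s=manip.get_state();print(s)
for n in("scene","top"):
    d=cams.get_image(n);print(n,d["camera_matrix"],d["T"]);cv2.imwrite(f"pics/{n}0_raw.png",d["img"][:,:,::-1])
    cv2.imwrite(f"pics/{n}0.png",cv2.resize(d["img"][:,:,::-1],(800,600),interpolation=cv2.INTER_CUBIC))
E
```

```text
pics
rig.py
steer.py
{'clock': 0.0, 'qpos': array([-1.42299465e+00,  2.76636726e-01,  1.50613545e+00, -1.06020191e-05,
        1.36070100e+00, -1.21017334e-01]), 'qd': array([-0.00048748,  0.00077848, -0.00102919,  0.00036272, -0.00024341,
        0.00116677]), 'effort': array([ 7.71495047e-05, -4.16778839e+01, -2.45804644e+01, -1.54647597e-05,
        1.09538849e-02, -8.30200548e-06]), 'position': array([ 0.15262569, -0.55387006,  0.25241496]), 'ee_rot': array([-9.40107597e-04,  9.90980047e-01,  1.34006206e-01, -1.77747024e-05]), 'contact_force': array([-0.36543496, -0.36333155,  0.49547021]), 'moment': array([-0.03859731,  0.01130629,  0.02613055]), 'gripper_force': 0.0, 'width': 0.08520672446298984}
scene [[378.73572507   0.         255.65341407]
 [  0.         378.73572507 192.91888069]
 [  0.           0.           1.        ]] [[-8.15389751e-01 -2.77142595e-01  5.08263255e-01  9.22229440e-02]
 [-5.78912371e-01  3.90129848e-01 -7.16002213e-01  5.37518373e-01]
 [ 1.46044317e-04 -8.78060752e-01 -4.78549156e-01  4.47524218e-01]
 [ 0.00000000e+00  0.00000000e+00  0.00000000e+00  1.00000000e+00]]
top [[387.72581309   0.         255.5647079 ]
 [  0.         387.72581309 186.54950905]
 [  0.           0.           1.        ]] [[-9.08611599e-02 -9.74891097e-01  2.03301742e-01  3.58189211e-01]
 [-9.95863496e-01  8.88690685e-02 -1.89258027e-02 -6.74405725e-02]
 [ 3.83360117e-04 -2.04180404e-01 -9.78933203e-01  8.69147764e-01]
 [ 0.00000000e+00  0.00000000e+00  0.00000000e+00  1.00000000e+00]]
```

View pics/top0.png

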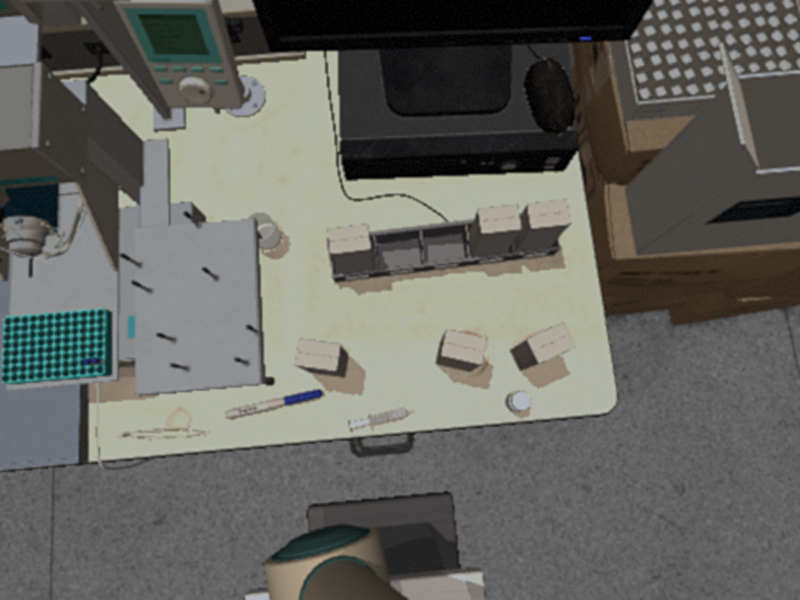

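View pics/scene0.png

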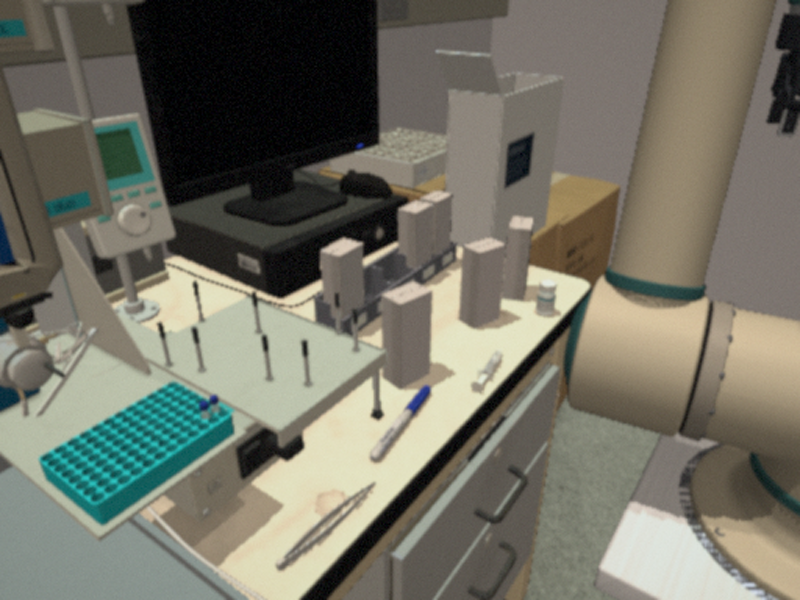

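Top view (800×600): cartons in the rack sit at (350,240), (497,222) and (545,215). The empty pockets are 4 (~400,250) and 3 (~447,245). The spares are A (320,357), B (463,350) and C (545,345), and the vial is at (518,402). I'll enlarge to read corners.

```bash
python3 - <<'E'
import cv2
a=cv2.imread("pics/top0_raw.png")[115:265,185:385]
cv2.imwrite("pics/topc.png",cv2.resize(a,(800,600),interpolation=cv2.INTER_CUBIC))
a=cv2.imread("pics/scene0_raw.png")[115:255,185:365]
cv2.imwrite("pics/scenec.png",cv2.resize(a,None,fx=4.25,fy=4.25,interpolation=cv2.INTER_CUBIC))
E
```

```text
(no output)
```

View pics/topc.png

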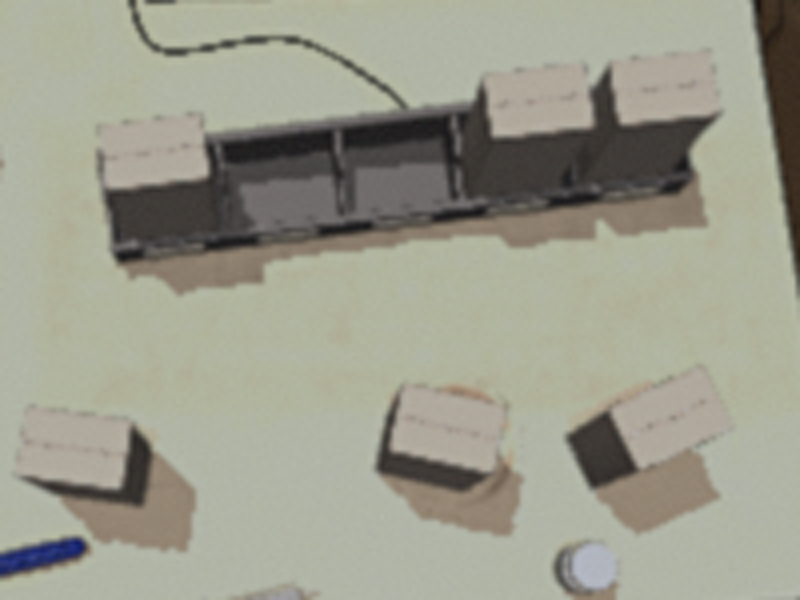

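View pics/scenec.png

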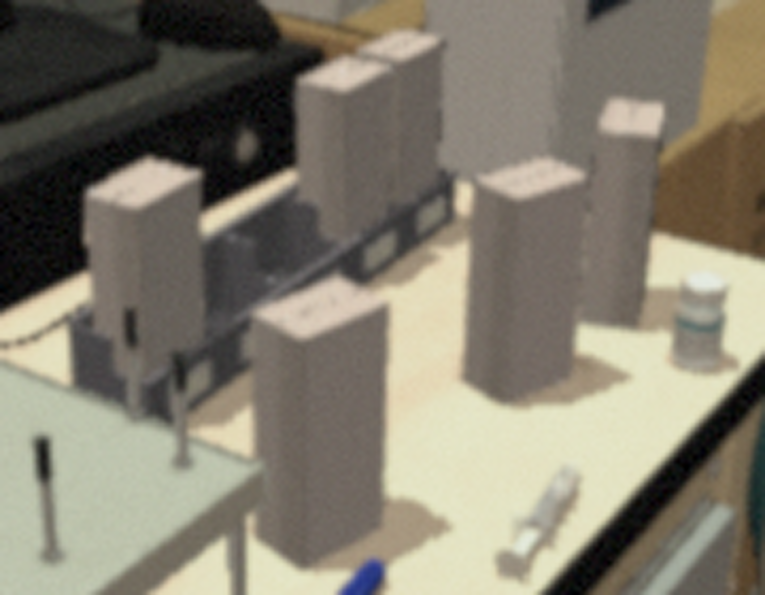

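Top crop shows tops of spares A (15–133, 407–490), B (390–507, 384–475), C (608–733, 366–470), with the rack front bottom edge from (118,260) to (688,190). The scene crop shows the same tops at A (252–388, 279–338), B (475–585, 157–198), C (600–664, 98–138). I'll triangulate from these.

```bash
cat > h.py <<'E'
import numpy as np
K={"scene":np.array([[378.73572507,0,255.65341407],[0,378.73572507,192.91888069],[0,0,1]]),"top":np.array([[387.72581309,0,255.5647079],[0,387.72581309,186.54950905],[0,0,1]])}
T={"scene":np.array([[-8.15389751e-01,-2.77142595e-01,5.08263255e-01,9.22229440e-02],[-5.78912371e-01,3.90129848e-01,-7.16002213e-01,5.37518373e-01],[1.46044317e-04,-8.78060752e-01,-4.78549156e-01,4.47524218e-01]]),
"top":np.array([[-9.08611599e-02,-9.74891097e-01,2.03301742e-01,3.58189211e-01],[-9.95863496e-01,8.88690685e-02,-1.89258027e-02,-6.74405725e-02],[3.83360117e-04,-2.04180404e-01,-9.78933203e-01,8.69147764e-01]])}
S={"scene":4.25,"top":4.0}
def ray(n,p):
    u=(np.array(p,float)+.5)/S[n]-.5+[185,115]
    d=T[n][:,:3]@np.linalg.inv(K[n])@[u[0],u[1],1]
    return T[n][:,3],d/np.linalg.norm(d)
def onz(n,p,z):
    o,d=ray(n,p);return o+d*(z-o[2])/d[2]
def tri(rays):
    A=0;b=0
    for o,d in rays:
        P=np.eye(3)-np.outer(d,d);A=A+P;b=b+P@o
    x=np.linalg.solve(A,b);return x,[round(1e3*np.linalg.norm((np.eye(3)-np.outer(d,d))@(x-o)),1) for o,d in rays]
E
python3 - <<'E'
from h import *
import cv2
np.set_printoptions(precision=4,suppress=True)
tp={"A":[(28,407),(133,420),(125,490),(15,474)],"B":[(403,384),(507,407),(495,475),(390,452)],"C":[(608,412),(703,366),(733,427),(638,470)],"L":[(98,127),(203,113),(208,184),(108,190)]}
sc={"A":[(252,318),(335,279),(388,303),(305,338)],"B":[(475,178),(543,157),(585,175),(512,198)],"C":[(600,128),(612,98),(664,103),(658,138)],"L":[(84,190),(151,157),(203,176),(134,208)]}
for k in tp:
    c,e=tri([ray("top",np.mean(tp[k],0)),ray("scene",np.mean(sc[k],0))])
    for n,q in(("top",tp),("scene",sc)):
        P=np.array([onz(n,p,.122)[:2] for p in q[k]])
        r=cv2.minAreaRect((P*1e3).astype(np.float32))
        (cx,cy),(w,h),a=r
        if w>h:a-=90
        # a+... : angle of long side minus 90 => yaw of long axis from +y
        print(k,n,np.round([cx,cy,w,h],1),"yaw(long from y) deg",round(a,1))
    print(k,"tri",c,e)
for z,p in((0,(118,262)),(0,(690,193)),(.035,(113,246)),(.035,(687,177)),(.057,(215,135)),(.057,(475,103)),(.055,(340,130)),(.055,(455,115)),(.035,(347,210)),(.035,(462,197))):print(z,p,onz("top",p,z))
E
```

```text
A top [444.3  25.   53.5  33.8] yaw(long from y) deg -13.4
A scene [443.   28.8  52.1  32.6] yaw(long from y) deg -8.9
A tri [0.4449 0.0259 0.1203] [np.float64(0.7), np.float64(0.7)]
B top [ 436.6 -154.9   51.9   33.7] yaw(long from y) deg -17.6
B scene [ 440.  -153.7   50.4   30.4] yaw(long from y) deg -19.1
B tri [ 0.4381 -0.1541  0.122 ] [np.float64(1.8), np.float64(1.8)]
C top [ 431.8 -262.7   32.4   52.3] yaw(long from y) deg 20.1
C scene [ 432.6 -262.8   32.1   55.6] yaw(long from y) deg 19.3
C tri [ 0.432  -0.262   0.1227] [np.float64(0.2), np.float64(0.2)]
L top [588.4 -22.7  53.1  37.2] yaw(long from y) deg -0.8
L scene [597.6 -34.   53.3  38.5] yaw(long from y) deg -3.0
L tri [ 0.5868 -0.0233  0.1275] [np.float64(0.9), np.float64(0.9)]
0 (118, 262) [0.5624 0.0092 0.    ]
0 (690, 193) [ 0.5732 -0.324   0.    ]
0.035 (113, 246) [0.5634 0.0082 0.035 ]
0.035 (687, 177) [ 0.5738 -0.3133  0.035 ]
0.057 (215, 135) [ 0.6151 -0.0535  0.057 ]
0.057 (475, 103) [ 0.6204 -0.197   0.057 ]
0.055 (340, 130) [ 0.6124 -0.1219  0.055 ]
0.055 (455, 115) [ 0.6152 -0.1856  0.055 ]
0.035 (347, 210) [ 0.5721 -0.1225  0.035 ]
0.035 (462, 197) [ 0.5737 -0.187   0.035 ]
```

Units first: shifts go in shares of 0.25 m and turns go in shares of pi rad. So -0.03 m / 0.25 = -0.12, 0.027 m / 0.25 = 0.108.

```bash
python3 steer.py '[{"xyz": [0.108, -0.12, 0]}, {"xyz": [0.108, -0.12, 0]}, {"xyz": [0.108, -0.12, 0]}, {"xyz": [0.108, -0.12, 0]}, {"xyz": [0.108, -0.12, 0]}]' 0.085 40
python3 steer.py '[{"xyz": [0.108, -0.12, 0]}, {"xyz": [0.108, -0.12, 0]}, {"xyz": [0.108, -0.12, 0]}, {"xyz": [0.108, -0.12, 0]}, {"xyz": [0.108, -0.12, 0]}]'
python3 steer.py '[{"xyz": [0.108, -0.12, 0]}, {"xyz": [0.108, -0.12, 0]}, {"xyz": [0.108, -0.12, 0]}, {"xyz": [0.108, -0.12, 0]}, {"xyz": [0.108, -0.12, 0]}]'
python3 steer.py '[{"spin": -0.0385}, {"spin": -0.0385}, {"spin": -0.0385}, {"spin": -0.0385}, {"spin": -0.0385}]'
python3 steer.py '[{"spin": -0.0385}, {"spin": -0.0385}, {"spin": -0.0385}, {"spin": -0.0385}, {}]'
cat >> h.py <<'E'
from scipy.spatial.transform import Rotation as Ro
def pose(s):
    return Ro.from_quat(np.r_[s["ee_rot"][1:],s["ee_rot"][0]]).as_matrix(),np.array(s["position"])
def go(x,y,z,H):
    """tool-axes offset to a world target, H = heading of tool x in deg; turn is made last"""
    from rig import manip, cams, workorder
    s=manip.get_state();R,p=pose(s)
    h=np.degrees(np.arctan2(R[1,0],R[0,0]))
    print("pos",np.round(p,4),"H",round(h,2),"F",np.round(s["contact_force"],2),"w",round(s["width"],4),"t",round(s["clock"],2))
    print("tool shift",np.round(R.T@(np.array([x,y,z])-p),4),"turn",round(-np.radians(H-h),3))
E
python3 - <<'E'
from h import *
from rig import manip, cams, workorder
import cv2
go(.4445,.0258,.095,78)
R,p=pose(manip.get_state());d=cams.get_image("wrist")
np.savez("w0",R=R,p=p,he=d["hand_eye"],K=d["camera_matrix"]);print(d["hand_eye"],d["camera_matrix"])
cv2.imwrite("pics/w0.png",cv2.resize(d["img"][:,:,::-1],(800,600),interpolation=cv2.INTER_CUBIC))
E
```

```text
clock: 0.52
position: [0.2433, -0.3719, 0.2528]
ee_rot: [-0.0, 0.991, 0.134, -0.0]
contact_force: [1.5, 0.2, -0.5]
width: 0.0848
gripper_force: 0.0
clock: 0.93
position: [0.3335, -0.1915, 0.2532]
ee_rot: [0.0, 0.991, 0.134, 0.0]
contact_force: [0.6, -0.8, -0.5]
width: 0.0849
gripper_force: 0.0
clock: 1.35
position: [0.4238, -0.0109, 0.2532]
ee_rot: [0.0, 0.991, 0.134, -0.0]
contact_force: [0.5, -1.8, 1.0]
width: 0.0852
gripper_force: 0.0
clock: 1.77
position: [0.4234, -0.0126, 0.2529]
ee_rot: [-0.0, 0.905, 0.426, -0.0]
contact_force: [0.3, -0.1, 0.9]
width: 0.0851
gripper_force: 0.0
clock: 2.18
position: [0.4233, -0.0129, 0.253]
ee_rot: [-0.0, 0.778, 0.629, -0.0]
contact_force: [-0.1, 0.4, 0.1]
width: 0.0853
gripper_force: 0.0
pos [ 0.4233 -0.0129  0.253 ] H 77.91 F [-0.12  0.36  0.13] w 0.0853 t 2.18
tool shift [0.0423 0.0127 0.158 ] turn -0.002
[[-1.08739685e-03 -9.51938462e-01 -3.06287417e-01  7.87367079e-02]
 [ 9.99999398e-01 -1.08074334e-03 -1.91307361e-04 -8.84150250e-04]
 [-1.48905252e-04 -3.06287441e-01  9.51939064e-01 -1.19724048e-01]
 [ 0.00000000e+00  0.00000000e+00  0.00000000e+00  1.00000000e+00]] [[285.79596155   0.         248.71197801]
 [  0.         285.79596155 192.73762261]
 [  0.           0.           1.        ]]
```

View pics/w0.png

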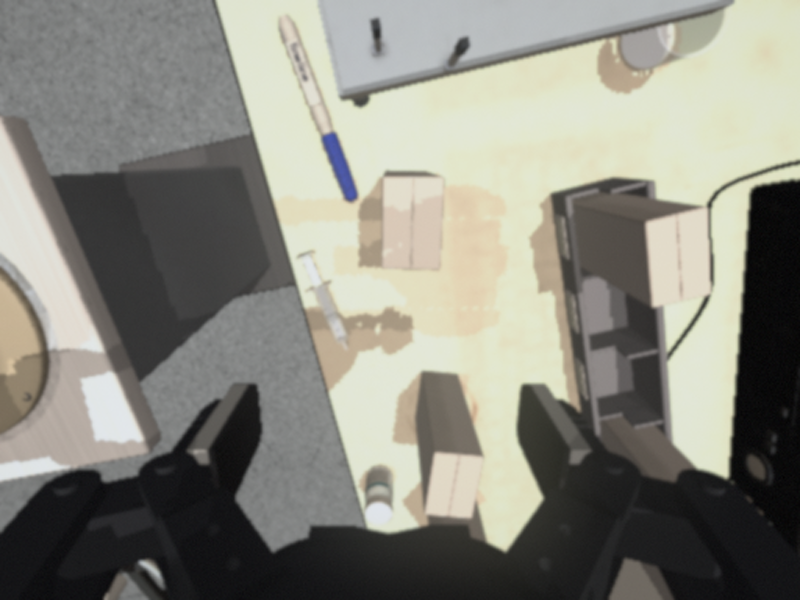

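Wrist view: spare A's top is at corners (384,173), (444,174), (441,270), (383,266). Rack corners: front-left top (554,195) and rear-left top (653,181). Pockets 4 (610,305) and 3 (625,375) are empty.

```bash
python3 - <<'E'
from h import *
import cv2
w=np.load("w0.npz")
M=np.eye(4);M[:3,:3]=w["R"];M[:3,3]=w["p"];M=M@w["he"]
def wz(p,z):
    u=(np.array(p)+.5)*.64-.5
    d=M[:3,:3]@np.linalg.inv(w["K"])@[*u,1];return M[:3,3]+d*(z-M[2,3])/d[2]
q=[wz(p,.122)*1e3 for p in [(384,173),(444,174),(441,270),(383,266)]]
print(cv2.minAreaRect(np.array(q)[:,:2].astype(np.float32)))
for p,z in(((554,195),.035),((653,181),.057),((595,432),.035),((665,360),.057),((658,350),.055),((585,345),.035)):print(p,wz(p,z))
u=(np.array([413,221])+.5)*.64-.5
d=M[:3,:3]@np.linalg.inv(w["K"])@[*u,1]
print(tri([(M[:3,3],d/np.linalg.norm(d)),ray("top",(75.5,448)),ray("scene",(320,309.5))]))
E
```

```text
((444.9884338378906, 27.439714431762695), (53.297584533691406, 33.465248107910156), 77.0099105834961)
(554, 195) [0.55240216 0.01306137 0.035     ]
(653, 181) [0.61204504 0.01150503 0.057     ]
(595, 432) [ 0.5672818  -0.19749325  0.035     ]
(665, 360) [ 0.61663663 -0.12665901  0.057     ]
(658, 350) [ 0.61268258 -0.11809099  0.055     ]
(585, 345) [ 0.56525766 -0.11245119  0.035     ]
(array([0.44474362, 0.02686847, 0.12033573]), [np.float64(1.5), np.float64(1.6), np.float64(0.6)])
```

Scaled: 0.04 m / 0.25 = 0.16, 0.0215 m / 0.25 = 0.086, 0.016 rad / 3.1416 = 0.0051.

```bash
python3 steer.py '[{"xyz": [0.086, 0.0256, 0], "spin": 0.0051}, {"xyz": [0.086, 0.0256, 0]}, {"xyz": [0, 0, 0.16]}, {"xyz": [0, 0, 0.16]}, {"xyz": [0, 0, 0.12]}]' | head -2
python3 steer.py '[{"xyz": [0, 0, 0.112]}, {"xyz": [0, 0, 0.08]}, {}, {}, {}]'
python3 steer.py '[{}, {}, {}, {}, {}]' 0.02 50
python3 - <<'E'
from h import *
go(.4448,.0265,.095,77)
E
python3 steer.py '[{}, {}, {"xyz": [0, 0, -0.06]}, {"xyz": [0, 0, -0.06]}, {"xyz": [0, 0, -0.04]}]'
python3 steer.py '[{}, {}, {}, {}, {}]'
python3 steer.py '[{}, {}, {}]' | grep force
python3 - <<'E'
from h import *
go(.591,-.089,.235,92)
E
```

```text
clock: 2.65
position: [0.4446, 0.0266, 0.1412]
clock: 3.07
position: [0.4466, 0.026, 0.0963]
ee_rot: [0.001, 0.784, 0.621, 0.001]
contact_force: [0.0, 0.1, 0.6]
width: 0.0848
gripper_force: 0.0
clock: 3.48
position: [0.4457, 0.0262, 0.0961]
ee_rot: [0.0, 0.783, 0.622, 0.0]
contact_force: [-1.4, 0.2, 4.9]
width: 0.0337
gripper_force: 49.5
pos [0.4457 0.0262 0.0961] H 76.87 F [-1.37  0.19  4.88] w 0.0337 t 3.48
tool shift [ 0.0001 -0.0009  0.0011] turn -0.002
clock: 3.9
position: [0.4453, 0.0261, 0.1358]
ee_rot: [-0.0, 0.783, 0.622, -0.0]
contact_force: [0.7, -0.9, -4.1]
width: 0.0334
gripper_force: 51.0
clock: 4.32
position: [0.4449, 0.0262, 0.1344]
ee_rot: [-0.001, 0.783, 0.622, -0.001]
contact_force: [0.4, 0.3, -3.6]
width: 0.0333
gripper_force: 51.1
contact_force: [0.1, 1.2, -3.3]
gripper_force: 51.1
pos [0.4455 0.0262 0.135 ] H 76.88 F [ 0.08  1.2  -3.28] w 0.0334 t 4.57
tool shift [-0.0791  0.1678 -0.1   ] turn -0.264
```

A weighs about 3.5 N, so it is full. It goes to pocket 4.

Scaled: -0.035 m / 0.25 = -0.14, -0.03 m / 0.25 = -0.12.

```bash
python3 steer.py '[{"xyz": [0, 0, -0.14]}, {"xyz": [0, 0, -0.14]}, {"xyz": [0, 0, -0.12]}, {}, {"xyz": [-0.052, 0.112, 0]}]' | head -2
python3 steer.py '[{"xyz": [-0.0528, 0.112, 0]}, {"xyz": [-0.0528, 0.112, 0]}, {"xyz": [-0.0528, 0.112, 0]}, {"xyz": [-0.0528, 0.112, 0]}, {"xyz": [-0.0528, 0.112, 0]}]' | head -2
python3 steer.py '[{"spin": -0.028}, {"spin": -0.028}, {"spin": -0.028}, {}, {}]'
python3 - <<'E'
from h import *
from rig import manip, cams, workorder
import cv2
go(.591,-.089,.235,92)
R,p=pose(manip.get_state());d=cams.get_image("wrist");t=cams.get_image("top")
np.savez("w1",R=R,p=p,he=d["hand_eye"],K=d["camera_matrix"])
a=cv2.resize(d["img"][:,:,::-1],(800,600),interpolation=cv2.INTER_CUBIC)
cv2.imwrite("pics/w1.png",a)
E
```

```text
clock: 4.98
position: [0.4663, 0.0099, 0.2368]
clock: 5.4
position: [0.5916, -0.0898, 0.2336]
clock: 5.82
position: [0.5908, -0.0888, 0.2339]
ee_rot: [-0.001, 0.695, 0.719, -0.001]
contact_force: [-0.4, -0.1, -4.1]
width: 0.0337
gripper_force: 52.5
pos [ 0.5908 -0.0888  0.2339] H 91.88 F [-0.44 -0.08 -4.08] w 0.0337 t 5.82
tool shift [-0.0002  0.0002 -0.0011] turn -0.002
```

View pics/w1.png

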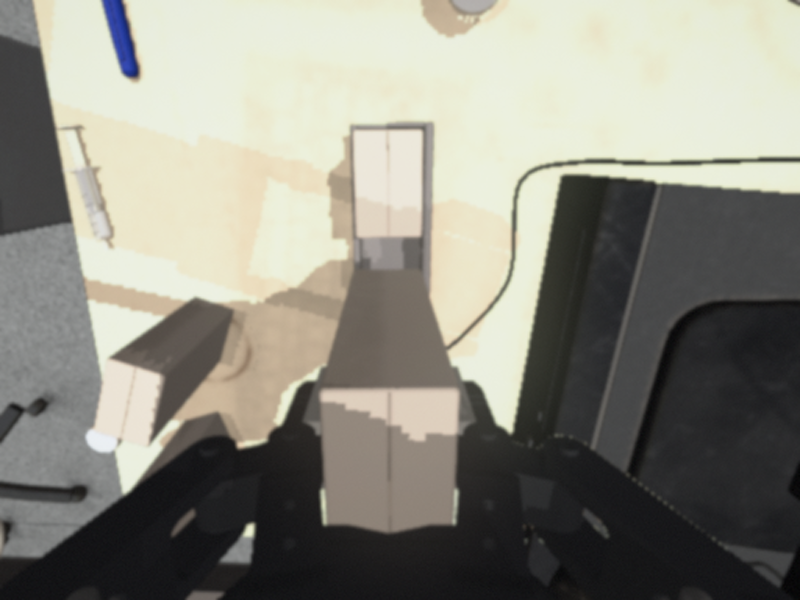

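Wrist view with A held over pocket 4: the rack's left end is at row ~124, its front top edge at column ~353 and its rear edge at ~433. The walls run parallel to the carton.

```bash
python3 - <<'E'
from h import *
w=np.load("w1.npz")
M=np.eye(4);M[:3,:3]=w["R"];M[:3,3]=w["p"];M=M@w["he"]
def wz(p,z):
    u=(np.array(p)+.5)*.64-.5
    d=M[:3,:3]@np.linalg.inv(w["K"])@[*u,1];return np.round(M[:3,3]+d*(z-M[2,3])/d[2],4)
print("front",wz((351,127),.035),wz((354,262),.035),"rear",wz((433,124),.057),wz((430,270),.057),"held bottom",wz((358,272),.139),wz((425,272),.139),"L top",[wz(p,.127) for p in((353,128),(423,128),(356,237),(423,237))])
E
```

```text
front [0.5611 0.0088 0.035 ] [ 0.5639 -0.083   0.035 ] rear [0.6137 0.0109 0.057 ] [ 0.6174 -0.0819  0.057 ] held bottom [ 0.5736 -0.0642  0.139 ] [ 0.6068 -0.0631  0.139 ] L top [array([0.5698, 0.003 , 0.127 ]), array([0.6029, 0.004 , 0.127 ]), array([ 0.5717, -0.0489,  0.127 ]), array([ 0.6058, -0.0478,  0.127 ])]
```

Aligned to within 1 mm, so I'm lowering it.

Scaled: 0.035 m / 0.25 = 0.14, 0.025 m / 0.25 = 0.1.

```bash
python3 steer.py '[{"xyz": [0, 0, 0.14]}, {"xyz": [0, 0, 0.14]}, {"xyz": [0, 0, 0.1]}, {"xyz": [0, 0, 0.06]}, {}]'
python3 steer.py '[{"xyz": [0, 0, 0.032]}, {"xyz": [0, 0, 0.024]}, {"xyz": [0, 0, 0.02]}, {}, {}]'
python3 steer.py '[{"xyz": [0, 0, 0.008]}, {"xyz": [0, 0, 0.008]}, {}, {}]'
```

```text
clock: 6.33
position: [0.5883, -0.088, 0.1212]
ee_rot: [-0.004, 0.695, 0.719, -0.002]
contact_force: [-1.2, -0.4, -3.7]
width: 0.0333
gripper_force: 52.5
clock: 6.75
position: [0.5915, -0.089, 0.1068]
ee_rot: [0.0, 0.695, 0.719, 0.0]
contact_force: [0.7, -0.1, -4.2]
width: 0.0332
gripper_force: 52.5
clock: 7.08
position: [0.5912, -0.0889, 0.1024]
ee_rot: [0.0, 0.695, 0.719, -0.0]
contact_force: [0.2, 0.5, -3.2]
width: 0.0336
gripper_force: 52.5
```

Scaled: 0.0015 m / 0.25 = 0.006.

```bash
python3 steer.py '[{"xyz": [0, 0, 0.006]}, {}, {}]' | sed -n '2p;4p'
python3 steer.py '[{}, {}, {}, {}, {}]' 0.07
python3 steer.py '[{"xyz": [0, 0, -0.12]}, {"xyz": [0, 0, -0.16]}, {"xyz": [0, 0, -0.16]}, {"xyz": [0, 0, -0.08]}, {}]'
python3 - <<'E'
from h import *
go(.4378,-.1545,.235,72.2)
E
```

```text
position: [0.5916, -0.0891, 0.1011]
contact_force: [-0.1, 0.1, -1.3]
clock: 7.75
position: [0.5914, -0.0889, 0.101]
ee_rot: [0.0, 0.695, 0.719, 0.0]
contact_force: [-0.5, 0.6, 0.8]
width: 0.0702
gripper_force: 0.0
clock: 8.17
position: [0.5943, -0.0897, 0.2371]
ee_rot: [0.005, 0.695, 0.719, 0.003]
contact_force: [0.1, 0.6, 0.7]
width: 0.07
gripper_force: 0.0
pos [ 0.5943 -0.0897  0.2371] H 92.01 F [0.12 0.64 0.69] w 0.07 t 8.17
tool shift [-0.0593 -0.1587  0.0005] turn 0.346
```

Next to spare B, with a wrist look from above to refine its pose.

Scaled: -0.04 m / 0.25 = -0.16, -0.0387 m / 0.25 = -0.1548, 0.115 rad / 3.1416 = 0.0366.

```bash
python3 steer.py '[{"xyz": [0, -0.16, 0]}, {"xyz": [0, -0.16, 0]}, {"xyz": [0, -0.16, 0]}, {"xyz": [0, -0.1548, 0]}, {"spin": 0.0366}]' 0.085 | head -2
python3 steer.py '[{"spin": 0.0366}, {"spin": 0.0369}, {}, {}, {}]' | head -2
python3 - <<'E'
from h import *
from rig import manip, cams, workorder
import cv2
go(.4378,-.1545,.235,72.2)
R,p=pose(manip.get_state());d=cams.get_image("wrist")
np.savez("w2",R=R,p=p,he=d["hand_eye"],K=d["camera_matrix"])
cv2.imwrite("pics/w2.png",cv2.resize(d["img"][:,:,::-1],(800,600),interpolation=cv2.INTER_CUBIC))
E
```

```text
clock: 8.58
position: [0.4236, -0.0926, 0.229]
clock: 9.0
position: [0.4325, -0.0944, 0.2304]
pos [ 0.4325 -0.0944  0.2304] H 72.32 F [ 0.56 -0.2  -0.87] w 0.0848 t 9.0
tool shift [-0.0557  0.0233 -0.0046] turn 0.002
```

View pics/w2.png

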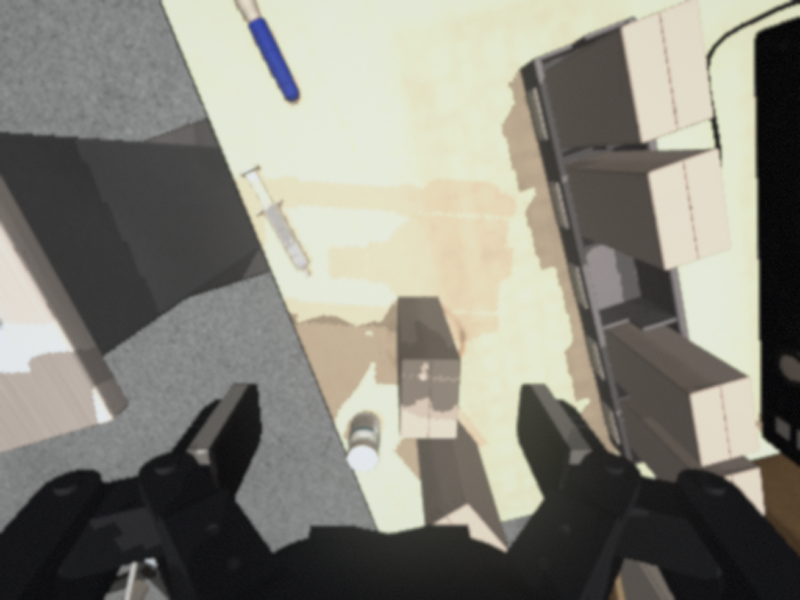

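Carton A stands in pocket 4, and pocket 3 (620,280) is free. B's top corners are (400,360), (460,361), (457,437) and (399,436).

```bash
python3 - <<'E'
from h import *
import cv2
w=np.load("w2.npz")
M=np.eye(4);M[:3,:3]=w["R"];M[:3,3]=w["p"];M=M@w["he"]
def wz(p,z):
    u=(np.array(p)+.5)*.64-.5
    d=M[:3,:3]@np.linalg.inv(w["K"])@[*u,1];return M[:3,3]+d*(z-M[2,3])/d[2]
q=[wz(p,.122)*1e3 for p in [(400,360),(460,361),(457,437),(399,436)]]
r=cv2.minAreaRect(np.array(q)[:,:2].astype(np.float32));print(r)
go(r[0][0]/1e3,r[0][1]/1e3,.096,72)
E
```

```text
((437.2066345214844, -152.88909912109375), (50.054622650146484, 34.493980407714844), 72.00931549072266)
pos [ 0.4326 -0.0944  0.2304] H 72.3 F [0.32 0.61 0.08] w 0.0849 t 9.05
tool shift [-0.0543  0.0223  0.1344] turn 0.005
```

Scaled: 0.035 m / 0.25 = 0.14, 0.03 m / 0.25 = 0.12, 0.005 rad / 3.1416 = 0.0016.

```bash
python3 steer.py '[{"xyz": [-0.11, 0.044, 0], "spin": 0.0016}, {"xyz": [-0.11, 0.044, 0]}, {"xyz": [0, 0, 0.12]}, {"xyz": [0, 0, 0.14]}, {"xyz": [0, 0, 0.12]}]' | head -2
python3 steer.py '[{"xyz": [0, 0, 0.1]}, {"xyz": [0, 0, 0.058]}, {}, {}, {}]' | head -2
python3 steer.py '[{}, {}, {}, {}, {}]' 0.02 50
python3 steer.py '[{}, {}, {"xyz": [0, 0, -0.06]}, {"xyz": [0, 0, -0.06]}, {"xyz": [0, 0, -0.04]}]' | grep con
python3 steer.py '[{}, {}, {}, {}, {}]'
python3 steer.py '[{}, {}, {}]' | grep con
python3 - <<'E'
from h import *
go(.593,-.154,.238,92)
E
```

```text
clock: 9.47
position: [0.4367, -0.1541, 0.1345]
clock: 9.88
position: [0.4375, -0.154, 0.0971]
clock: 10.3
position: [0.4372, -0.1538, 0.097]
ee_rot: [0.001, 0.81, 0.587, 0.0]
contact_force: [-0.5, 0.6, 3.7]
width: 0.0335
gripper_force: 50.2
contact_force: [0.4, -1.0, -3.1]
clock: 11.13
position: [0.436, -0.1532, 0.1353]
ee_rot: [-0.001, 0.81, 0.587, -0.001]
contact_force: [0.2, 0.1, -2.8]
width: 0.0336
gripper_force: 51.2
contact_force: [0.5, 0.1, -3.3]
pos [ 0.4365 -0.1535  0.1361] H 71.89 F [ 0.47  0.12 -3.32] w 0.0335 t 11.38
tool shift [ 0.0482  0.1488 -0.102 ] turn -0.351
```

B reads about 3.2 N, so it's full and C is the light one. B goes to pocket 3.

```bash
python3 steer.py '[{"xyz": [0, 0, -0.14]}, {"xyz": [0, 0, -0.14]}, {"xyz": [0, 0, -0.128]}, {}, {"xyz": [0.0328, 0.0992, 0]}]' | head -2
python3 steer.py '[{"xyz": [0.032, 0.0992, 0]}, {"xyz": [0.032, 0.0992, 0]}, {"xyz": [0.032, 0.0992, 0]}, {"xyz": [0.032, 0.0992, 0]}, {"xyz": [0.032, 0.0992, 0]}]' | head -2
python3 steer.py '[{"spin": -0.0372}, {"spin": -0.0372}, {"spin": -0.0372}, {}, {}]'
python3 steer.py '[{}, {}]' | head -1
python3 - <<'E'
from h import *
from rig import manip, cams, workorder
import cv2
go(.593,-.154,.235,92)
R,p=pose(manip.get_state());d=cams.get_image("wrist")
np.savez("w3",R=R,p=p,he=d["hand_eye"],K=d["camera_matrix"])
cv2.imwrite("pics/w3.png",cv2.resize(d["img"][:,:,::-1],(800,600),interpolation=cv2.INTER_CUBIC))
E
```

```text
clock: 11.8
position: [0.4596, -0.1533, 0.2402]
clock: 12.22
position: [0.5937, -0.1537, 0.2369]
clock: 12.63
position: [0.5926, -0.1538, 0.2371]
ee_rot: [-0.001, 0.696, 0.718, -0.0]
contact_force: [0.1, -0.4, -4.2]
width: 0.0336
gripper_force: 52.2
clock: 12.8
pos [ 0.5928 -0.154   0.238 ] H 91.9 F [ 0.44 -0.32 -3.05] w 0.0336 t 12.8
tool shift [-0.      0.0002  0.003 ] turn -0.002
```

View pics/w3.png

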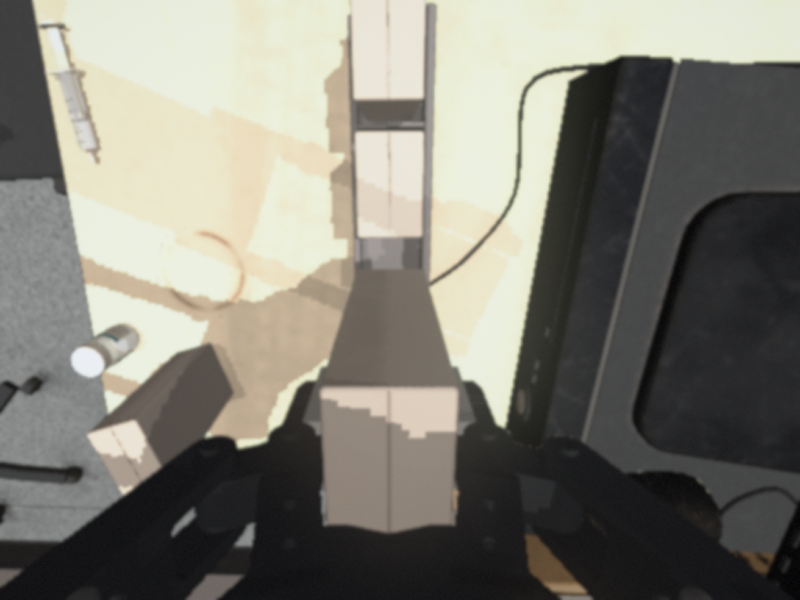

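The view matches A's approach: A is seated in pocket 4 at rows 130–237, and B is centred over pocket 3. I'm lowering B.

Scaled: 0.035 m / 0.25 = 0.14, 0.027 m / 0.25 = 0.108.

```bash
python3 steer.py '[{"xyz": [0, 0, 0.14]}, {"xyz": [0, 0, 0.14]}, {"xyz": [0, 0, 0.108]}, {"xyz": [0, 0, 0.06]}, {}]' | sed -n '2p;4p'
python3 steer.py '[{"xyz": [0, 0, 0.032]}, {"xyz": [0, 0, 0.028]}, {"xyz": [0, 0, 0.02]}, {}, {}]'| sed -n '2p;4p'
python3 steer.py '[{"xyz": [0, 0, 0.008]}, {"xyz": [0, 0, 0.006]}, {}, {}]'| sed -n '2p;4p'
python3 steer.py '[{"xyz": [0, 0, 0.004]}, {}, {}, {}]'| sed -n '2p;4p'
```

```text
position: [0.5902, -0.153, 0.1222]
contact_force: [-0.7, 0.0, -3.4]
position: [0.5933, -0.1541, 0.1068]
contact_force: [-0.0, -0.4, -2.1]
position: [0.593, -0.154, 0.1029]
contact_force: [0.4, 0.7, -2.7]
position: [0.5933, -0.1541, 0.1021]
contact_force: [0.5, 0.2, -1.3]
```

Scaled: 0.0005 m / 0.25 = 0.002.

```bash
python3 steer.py '[{"xyz": [0, 0, 0.002]}, {}, {}]' | sed -n '2p;4p'
python3 steer.py '[{}, {}, {}, {}, {}]' 0.07 | grep -E "con|wid"
python3 steer.py '[{"xyz": [0, 0, -0.12]}, {"xyz": [0, 0, -0.16]}, {"xyz": [0, 0, -0.16]}, {"xyz": [0, 0, -0.08]}, {}]' | head -2
python3 - <<'E'
from h import *
go(.432,-.2625,.235,110)
E
```

```text
position: [0.5933, -0.1541, 0.102]
contact_force: [-0.4, 0.5, 3.3]
contact_force: [-0.1, 0.2, 0.3]
width: 0.0702
clock: 15.43
position: [0.5959, -0.1551, 0.2375]
pos [ 0.5959 -0.1551  0.2375] H 92.01 F [-0.54 -0.44  0.35] w 0.0704 t 15.43
tool shift [-0.1016 -0.1676  0.0012] turn -0.314
```

```bash
python3 steer.py '[{"xyz": [0, -0.16, 0]}, {"xyz": [0, -0.16, 0]}, {"xyz": [0, -0.16, 0]}, {"xyz": [0, -0.16, 0]}, {"xyz": [0, -0.16, 0]}]' | head -2
python3 steer.py '[{"xyz": [0, -0.12, 0]}, {"xyz": [0, -0.08, 0]}, {}, {}, {}]' | head -2
python3 - <<'E'
from rig import manip, cams, workorder
import cv2,numpy as np
a=[cv2.resize(cams.get_image(n)["img"][115:265,r:r+200,::-1],(400,300),interpolation=cv2.INTER_CUBIC) for n,r in(("top",185),("scene",170))]
cv2.imwrite("pics/fin.png",np.hstack(a))
E
```

```text
clock: 15.85
position: [0.3908, -0.1604, 0.2301]
clock: 16.27
position: [0.3439, -0.163, 0.2312]
```

View pics/fin.png

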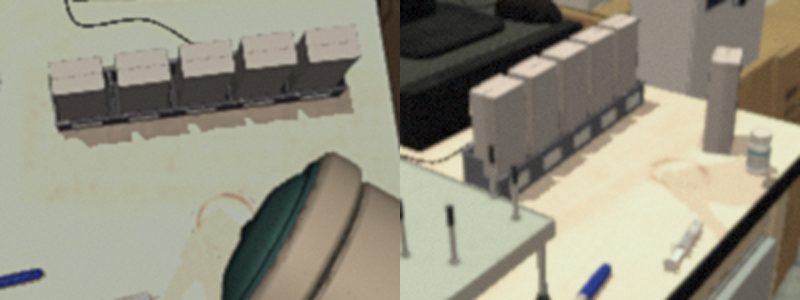

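All five pockets hold upright cartons at equal height, and C stands on the bench at scene crop (722,100). The vial and syringe haven't moved.

```bash
python3 -c "
from rig import manip, cams, workorder
print(workorder.sign_off())"
```

```text
the job is handed in; nothing more can be done
None
```

The job is handed in: the two full spares (about 3.5 N and 3.2 N when lifted) stand in pockets 4 and 3, and the third spare, light by elimination since I never lifted it, was left upright on the bench; the run took about 16 s.

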